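# Seat the risen drill bush and swing its keeper over it

## Task

One of the four drill bushes in the drill jig has ridden up out of the plate, and its keeper is swung aside. Press that bush fully home with your fingertips, gently, then push its keeper round by the thumb knob until it is against its stop with its nose over the bush's flange, and withdraw. Only press and push: lift nothing, and do not touch the other three bushes and their keepers or disturb the things lying about.

Things in the scene. Friction and masses are not known exactly. Their poses are not given: they have to be found in the camera images.
- jig: plate drill jig, fixed to the bench. Origin: centre of its underside; local x points away from the robot, y left, z up. Base 150 x 300 x 10 mm; the steel drill plate above it is 140 (x) x 290 (y) mm, its top 60 mm over the bench. Four like drill stations stand in a row at x = +28 mm, y = +105, +35, -35, -105 mm; which is where varies.
- station1: the station whose bush has ridden up. Origin: on the bush's axis, on the plate's top; axes parallel to the jig's. A headed drill bush stands at the origin, the pivot of its swing keeper at local x = -46 mm; the keeper and its knob reach to x = -81 mm when closed. Station, bush and keeper may be loaded with at most 40 N. All four stations have these sizes.
- bush1_top (a point): centre of the flat top of the risen bush's knurled collar (22 mm across, bore 10 mm); moves with the bush. The collar's top is 20 mm above the plate when the bush is home, 28 to 31 mm at the start. Below the collar the bush has a flange 34 mm across and 5 mm thick.
- bush1 (a joint): height by which that bush stands proud (m): 0 = home, flange on the plate; 0.008 to 0.011 at the start. It slides down its liner with about 4 to 6 N on its top, then stops hard, and stays where it is left.
- pivot1 (a point): pivot (vertical axis) of that bush's keeper, on the bar's top, 13.5 mm above the plate. The keeper is a flat bar 12 mm wide, 7 mm thick; its nose reaches 33.5 mm from the pivot, its tail carries the thumb knob. Pivot screw head: 13 mm across, top 16.5 mm above the plate.
- keeper1_knob (a point): centre of the top of that keeper's thumb knob, an upright round post 10 mm across, 30 mm from the pivot, standing from the bar's top (13.5 mm above the plate) to 42.5 mm above the plate; moves with the keeper
- keeper1 (a joint): swing of that keeper (rad): 0 = against its stop, nose over the flange, knob on the station's -x side of the pivot; grows counter-clockwise from above; 0.7 to 0.95 at the start, so the knob then stands to the right (-y) as well. About 2 N at the knob moves it; it stays where left; its nose jams on the flange if the bush still stands proud.
- station2: a station like station1 (same frame and sizes), its bush home and its keeper closed; to be left alone
- bush2 (a joint): height by which the bush of station2 stands proud (m), 0 at the start
- keeper2 (a joint): swing of the keeper of station2 (rad), 0 at the start
- station3: a station like station1 (same frame and sizes), its bush home and its keeper closed; to be left alone
- bush3 (a joint): height by which the bush of station3 stands proud (m), 0 at the start
- keeper3 (a joint): swing of the keeper of station3 (rad), 0 at the start
- station4: a station like station1 (same frame and sizes), its bush home and its keeper closed; to be left alone
- bush4 (a joint): height by which the bush of station4 stands proud (m), 0 at the start
- keeper4 (a joint): swing of the keeper of station4 (rad), 0 at the start
- spare_bush: spare drill bush, loose, standing upside down on the bench right of the jig, 34 mm across, 40 mm tall; a bystander
- brush: parts brush, 218 mm long, lying in front of the jig; a bystander
- oiler: small oil bottle, 29 mm across, 90 mm tall, standing left of the jig; a bystander
- caliper: digital caliper, 251 mm long, lying on the right; a bystander
- marker: black marker, 130 mm long, lying front right; a bystander
- nut_m20: large hexagon nut, 33 mm across, lying front left; a bystander

How it is judged (in metres and radians):
On the way:
1. the risen bush is pressed home while its keeper is still swung aside (value of joint bush1 below 0.0015 m and value of joint keeper1 above 0.4 rad), for 0.2 s.
At the end, for the whole second after the job is handed in: the risen bush is home (within 1.5 mm), its keeper is against its stop (within 0.1 rad), and the other bushes (2 mm) and keepers (0.08 rad) are still home and closed (value of joint bush1 below 0.0015 m and value of joint keeper1 below 0.1 rad and value of joint each of bush2, bush3, bush4 below 0.002 m and value of joint each of keeper2, keeper3, keeper4 below 0.08 rad); the robot touches nothing.
It fails at once if the risen bush is lifted (more than 13.5 mm proud) (value of joint bush1 above 0.0135 m).
It fails at once if the station, its bush or its keeper is pushed with more than 40 N (contact force between anything else and station1 above 40 N).
It fails at once if another station's bush or keeper is touched (more than 1 N) (contact force between anything else and station2 above 1 N or contact force between anything else and station3 above 1 N or contact force between anything else and station4 above 1 N).
It fails at once if a thing lying about is moved by more than 15 mm (distance of any of spare_bush, brush, oiler, caliper, marker, nut_m20 from where it was at the start of the episode above 0.015 m).
It also fails if it takes over 40 s, if anything falls off the work surface, if the arm or the gripper's body presses on something with over 40 N, if the wrist force passes 120 N, or if a joint passes its speed limit or range.

## Robot

A 7-joint arm with a two-finger parallel gripper is mounted at the origin on a cart in front of the work surface, level with it; the furniture and walls round the work are solid. World frame = base frame: x ahead of the robot, y to its left, z up, the work surface at z = 0. Lengths are in mm, angles in rad, forces in N, time in s.
With the tool pointing down it reaches from about 400 to 875 mm from the base axis. Payload 6.5 kg.
Tool frame: the origin (TCP) lies on the centre line of the jaws, within the pads' length; the fingertips stand 8 mm ahead of it and the grasp point (between the pads) lies 11 mm behind it; z points along the fingers, y is the line along which they close (so a half turn about z gives the same grasp; the last joint's range is limited). The gripper opens to 85 mm and grips with 20 to 120 N. Pads are 22 mm wide; open, the fingers measure 114 mm over their backs; the gripper's body (76 mm by 85 mm) begins 54 mm behind the grasp point. The pads swing forward as they close: fully open they stand 13 mm farther back than shut.
Start: joints at [-0.066, 0.536, -0.004, 1.538, 0.003, 1.067, -0.071], TCP at [649.992, 0, 239.29] pointing down, gripper open.
Joint ranges: [-2.7, 2.7], [-0.37, 2.16], [-1.27, 1.26], [0.24, 2.4], [-1.31, 4.45], [0.19, 1.91], [-2.76, 2.76]. Speed limits (rad/s): [2.39, 2.39, 3.14, 3.14, 3.14, 3.14, 3.14].

## Interface

Orientations are given as a rotation vector (axis times angle).
In Python, from plant import robot gives the robot as it stands. Calls block until the motion is done:
- robot.movep(position, orientation): joint-space move of the TCP to a pose.
- robot.move_linear(position, attitude=None, vel=150): straight line of the TCP; attitude=None keeps the orientation; vel is the mean speed in mm/s.
- robot.movej(angles): joint-space move.
- robot.gripper_to(opening, grasp_force=None): finger opening in mm; grasp_force is the grip in N (None keeps the last); returns when the fingers have stopped.
- robot.pause(seconds).
- robot.ik(position, orientation): joint angles nearest the present ones, or None.
- robot.get_state(): the state.
- robot.camera(name): name is "scene" or "side" or "wrist"; returns a dict with "frame" (480x640x3 uint8, red, green, blue), "mtx" (3x3 intrinsics, pixels), "T" (4x4, takes a point from camera to world coordinates). Camera axes: x right, y down, z forward; pixel columns grow to the right and rows downward; lengths in mm; the calibration is good to about 2 mm. A picture is of the moment at which its call begins. There is no depth.
A pose or a line that the arm cannot do raises robot.Unreachable and nothing moves.
- robot.sign_off(): hands the job in; it is judged then, once.
Trained networks look in a picture, given as the dict that the camera call returned (one of the last four; its "shot" number tells which), for a name from the list of things; names that differ only in an ending like _2 or _b are one class to them, and where a whole thing is asked for, a point or a joint stands for the part that bears it (a point fixed in the world has none). Each returns a list of dicts, best first, with "conf" (0 to 1); they miss things now and then, are a little off and sometimes report something else, mostly with a low value. They report only what shows in the picture. A call takes as long as a camera call.
- robot.outline_of(name, picture): "pixels" (480x640 bool, what is visible of it) and "point" ([column, row] in pixels, amid what is visible of it).
The state is a dict: "time_s": time; "joints": joint angles; "joint_velocities": joint speeds; "tau": joint torques, N m; "tool_pos": TCP position; "ee_rot": TCP orientation; "force": force on the tool from outside, world axes, zero at the start; "moment": the same for the moment, N m; "opening": finger opening in mm; "grasp_force": force on a finger pad.
Only numpy, scipy, OpenCV 4.12 (cv2) and the standard library are available. Lean on these libraries where they do the work, as an engineer would, in place of code of your own. Each camera call takes 0.05 s, during which the arm holds its last target. There are 200 camera calls.

## Working session

There is one attempt and no reset: what is moved stays moved. The work goes in short steps, each a Python script; the robot and the scene stay as the last script left them, time stands still between calls to the robot, and variables do not carry over. Pictures are saved under pics/ and viewed, at most 10 in all, crops included, and the job is handed in when it is done.

```bash
mkdir -p pics; ls; cat > h.py <<'E'
from plant import robot
import numpy as np, cv2
def ray(c,px):
    d=c["T"][:3,:3]@np.linalg.inv(c["mtx"])@np.array([px[0],px[1],1.]); return c["T"][:3,3],d/np.linalg.norm(d)
def onz(c,px,z):
    o,d=ray(c,px); return o+d*(z-o[2])/d[2]
def proj(c,p):
    q=np.linalg.inv(c["T"])@np.append(p,1); u=c["mtx"]@q[:3]; return u[:2]/u[2]
def tri(rs):
    A=sum(np.eye(3)-np.outer(d,d) for o,d in rs); b=sum((np.eye(3)-np.outer(d,d))@o for o,d in rs); return np.linalg.solve(A,b)
def save(c,n): cv2.imwrite("pics/"+n,c["frame"][:,:,::-1])
E
python3 - <<'E'
from h import *
for n in ["scene","wrist","side"]:
    c=robot.camera(n); save(c,n+"0.png"); print(n,c["T"][:3,3].round())
    for k in ["jig","bush1_top","keeper1_knob","pivot1","bush1","keeper1"]:
        try: print(k,[(np.round(r["point"],1).tolist(),round(r["conf"],2),int(r["pixels"].sum())) for r in robot.outline_of(k,c)][:5])
        except Exception as e: print(k,e)
print(robot.get_state()["ee_rot"],robot.get_state()["time_s"])
E
```

```text
pics
scene [-483.  482.  613.]
jig [([248.4, 284.7], 0.6, 6405)]
bush1_top [([259.2, 246.9], 0.65, 167)]
keeper1_knob [([276.0, 257.9], 0.74, 244), ([206.9, 266.8], 0.65, 315), ([268.6, 255.2], 0.49, 420), ([290.2, 243.3], 0.29, 82)]
pivot1 [([268.5, 253.9], 0.94, 399)]
bush1 [([196.0, 262.6], 0.71, 122), ([230.2, 254.1], 0.57, 103), ([261.7, 246.3], 0.49, 130), ([289.1, 243.8], 0.44, 86)]
keeper1 [([304.4, 250.6], 0.65, 141), ([272.0, 259.7], 0.64, 198), ([231.0, 256.2], 0.58, 110), ([206.3, 269.6], 0.54, 153), ([240.2, 267.2], 0.43, 141)]
wrist [649.  69. 373.]
jig [([204.3, 151.5], 0.96, 41761)]
bush1_top [([223.9, 200.8], 0.97, 1249)]
keeper1_knob [([169.2, 203.1], 0.72, 1628), ([189.0, 108.6], 0.2, 3342)]
pivot1 [([188.3, 204.4], 0.75, 2885)]
bush1 [([227.6, 200.1], 0.86, 1291), ([227.3, 115.2], 0.85, 1442), ([187.8, 14.2], 0.72, 3726), ([90.3, 116.8], 0.71, 6314), ([221.3, 19.9], 0.67, 1550)]
keeper1 [([151.9, 10.7], 0.93, 2134), ([169.7, 203.1], 0.74, 1511), ([171.5, 278.2], 0.74, 1495)]
side [  421. -1144.   614.]
jig [([349.4, 255.6], 0.97, 3421)]
bush1_top [([360.8, 230.7], 0.69, 169)]
keeper1_knob [([334.8, 232.3], 0.72, 137)]
pivot1 [([347.5, 234.8], 0.85, 291), ([299.2, 250.8], 0.75, 432), ([285.8, 343.9], 0.33, 620)]
bush1 [([362.4, 232.3], 0.73, 142), ([355.4, 213.2], 0.67, 64), ([360.1, 248.1], 0.51, 144), ([351.3, 244.5], 0.18, 326)]
keeper1 [([330.7, 243.6], 0.76, 172), ([336.9, 209.1], 0.57, 76), ([335.6, 223.2], 0.51, 153), ([336.1, 228.4], 0.43, 184)]
[ 2.22138579e+00  2.22149543e+00 -3.26277263e-05] 1.05
```

View pics/wrist0.png

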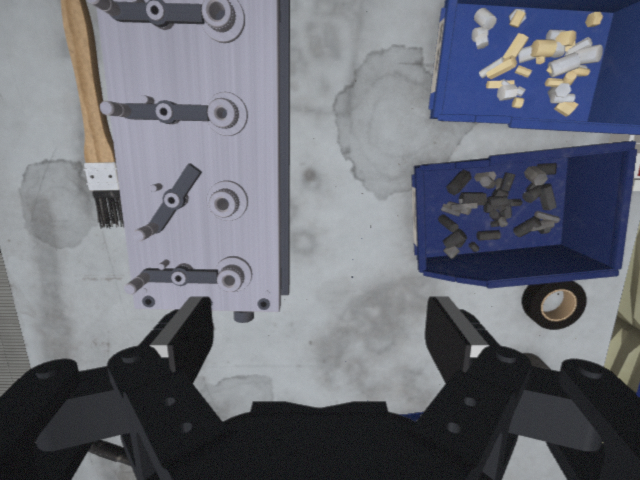

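View pics/scene0.png

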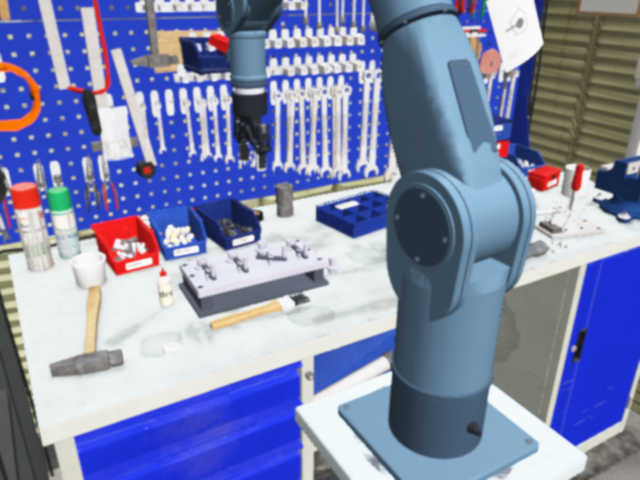

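The wrist view shows the open keeper at the third station from the left: risen bush at about (228,201), pivot (173,200), knob (147,233). The brush lies in front of the jig. The scene view shows the jig clear of the arm. Next I'll take a closer look from above the station.

```bash
python3 - <<'E'
from h import *
c=robot.camera("wrist")
for p,z in [((228,201),89),((173,200),76),((147,233),102)]: print(onz(c,p,z).round(1))
b=onz(c,(228,201),89); s=robot.get_state(); R=s["ee_rot"]
robot.gripper_to(0)
robot.movep([b[0]-30,b[1]-75,215],R)
c=robot.camera("wrist"); save(c,"w1.png"); print(c["T"].round(3))
for k in ["bush1_top","keeper1_knob","pivot1","bush1","keeper1"]:
    print(k,[(np.round(r["point"],1).tolist(),round(r["conf"],2),int(r["pixels"].sum())) for r in robot.outline_of(k,c)][:5])
print(robot.get_state())
E
```

```text
[576.6  20.6  89. ]
[527.3  19.3  76. ]
[514.7  -2.5 102. ]
[[ 1.00000e+00 -1.00000e-03  0.00000e+00  5.45916e+02]
 [-1.00000e-03 -9.63000e-01 -2.71000e-01  1.39280e+01]
 [ 1.00000e-03  2.71000e-01 -9.63000e-01  3.49720e+02]
 [ 0.00000e+00  0.00000e+00  0.00000e+00  1.00000e+00]]
bush1_top [([353.6, 130.2], 0.57, 1655)]
keeper1_knob [([289.5, 130.2], 0.87, 1782)]
pivot1 [([328.6, 130.7], 0.75, 3513)]
bush1 [([356.1, 28.4], 0.91, 1893), ([359.8, 130.8], 0.89, 1712), ([351.8, 221.5], 0.77, 1186)]
keeper1 [([283.1, 24.0], 0.84, 2515), ([290.4, 132.5], 0.81, 1778), ([286.1, 223.0], 0.71, 1661)]
{'time_s': 2.7167, 'joints': array([ 0.01978401,  0.3950378 , -0.00453462,  1.83005172,  0.00199506,
        0.91601403,  0.01538436]), 'joint_velocities': array([ 0.00179383, -0.00034524,  0.00376733,  0.00544704,  0.00018697,
       -0.00032602, -0.00096729]), 'tau': array([ 2.78898224e-02, -4.80079365e+01,  7.85680376e-01, -2.35550129e+01,
        9.38762241e-03, -3.65474596e-03, -8.37556599e-04]), 'tool_pos': array([547.35980762, -53.77951225, 215.04076001]), 'ee_rot': array([2.22015986e+00, 2.22238083e+00, 7.23004228e-04]), 'force': array([-0.55702882,  1.33272792, -0.29064177]), 'moment': array([ 0.04134446,  0.06799206, -0.01577389]), 'grasp_force': 0.0, 'opening': 0.12658440336578627}
```

View pics/w1.png

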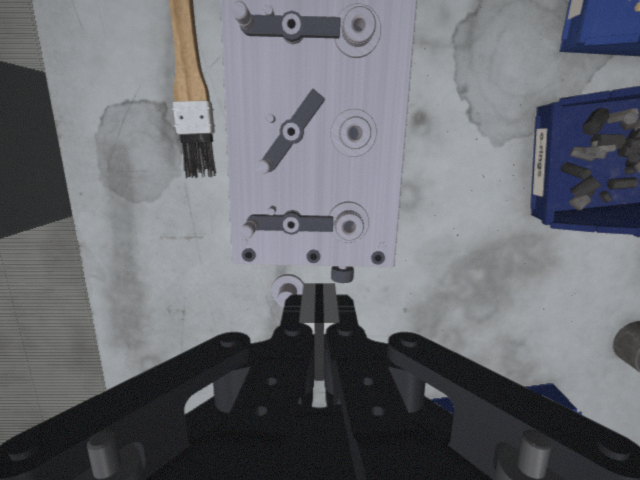

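Closer view: risen bush collar (354,131), pivot screw (291,131), knob top (263,166). The neighbour pivots are at (292,25) and (291,223), and the spare bush at (287,290) is well clear. Next I'll fit these points and press the bush.

```bash
python3 - <<'E'
from h import *
c=robot.camera("wrist")
for n,p,z in [("b1",(354,131),89.5),("p1",(291,131),76.5),("k1",(263.5,166),102.5),("pL",(292,25),76.5),("pR",(291,223),76.5),("bL",(358.5,24),80),("bR",(349,223),80),("kR",(249,230),102.5)]: print(n,onz(c,p,z).round(1))
g=cv2.cvtColor(c["frame"],cv2.COLOR_RGB2BGR)[80:190,230:390]
cv2.imwrite("pics/crop.png",cv2.resize(g,None,fx=5,fy=5,interpolation=cv2.INTER_CUBIC))
E
```

```text
b1 [571.2  20.1  89.5]
p1 [526.4  20.3  76.5]
k1 [509.3  -2.9 102.5]
pL [528.5  89.   76.5]
pR [525.1 -48.5  76.5]
bL [573.2  88.7  80. ]
bR [570.1 -47.6  80. ]
kR [497.2 -47.6 102.5]
```

View pics/crop.png

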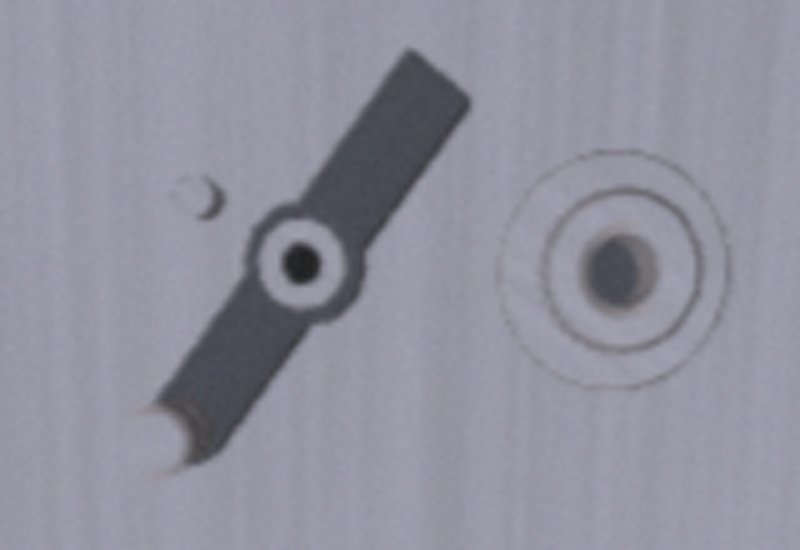

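The crop puts the bush top at (354.4,134.2), the pivot at (290.4,132.6) and the knob at (261.6,168). That gives the bush at about (572,18), the pivot at about (526,19), yaw about -0.025 and keeper swing about 0.94.

```bash
cat >> h.py <<'E'
from scipy.spatial.transform import Rotation as Rn
YAW=-0.025
ORI=(Rn.from_euler("z",YAW)*Rn.from_rotvec(np.array([1,1,0])*np.pi/2**.5)).as_rotvec()
def F(n=1): return np.mean([robot.get_state()["force"] for _ in range(n)],axis=0)
E
python3 - <<'E'
from h import *
B=[571.8,18.2]
robot.movep(B+[150],ORI); robot.move_linear(B+[104],ORI,vel=80); robot.pause(.3)
f0=F(); z=104
while z>85.5:
    z-=1 if z>91 else .4
    robot.move_linear(B+[z],vel=15)
    s=robot.get_state(); f=s["force"]-f0
    print(z.__round__(1),s["tool_pos"].round(1),f.round(1))
    if f[2]>14: break
robot.pause(.3); print(F()-f0,robot.get_state()["time_s"])
c=robot.camera("side"); save(c,"s1.png")
E
```

```text
103 [571.7  18.2 103. ] [-0.5  0.2  1.4]
102 [571.7  18.2 101.9] [-0.3 -0.3  0.4]
101 [571.7  18.2 100.9] [0.  1.1 0.4]
100 [571.8  18.2  99.9] [-0.3  0.   1.4]
99 [571.8  18.2  98.9] [0.  1.3 1.5]
98 [571.8  18.2  98. ] [0.  0.2 0.2]
97 [571.8  18.2  97.1] [-0.7 -0.3  3.5]
96 [571.8  18.2  96. ] [-0.5 -0.3  4.4]
95 [571.8  18.2  94.9] [-0.6 -0.4  3.7]
94 [571.8  18.2  93.9] [-0.  -0.4  3.5]
93 [571.8  18.2  92.9] [-0.1  0.5  2.5]
92 [571.9  18.2  91.9] [-0.   0.4  2.4]
91 [571.8  18.2  90.9] [0.1 0.6 3.6]
90.6 [571.8  18.2  90.6] [0.5 0.1 3.3]
90.2 [571.8  18.2  90.2] [-0.4  0.5  4.2]
89.8 [571.8  18.2  89.8] [-0.4  0.5  4.8]
89.4 [571.9  18.2  89.4] [-0.5  0.3  3.4]
89.0 [571.8  18.2  89. ] [-0.6 -0.4  4.6]
88.6 [571.8  18.2  88.6] [ 1.  -0.2  5.1]
88.2 [571.8  18.2  88.2] [ 0.9 -0.4  4.8]
87.8 [571.8  18.2  88.1] [-1.   0.8  7.4]
87.4 [571.9  18.2  88.1] [-1.2 -0.4 10.6]
87.0 [571.9  18.2  88. ] [-3.1  0.  14.1]
[-3.65341436 -1.12915008 15.33900101] 10.325
```

The bush seated with a hard stop at TCP z 88.1, the expected home height. Next is the keeper.

```bash
python3 - <<'E'
from h import *
P=np.array([526.2,19.2]); A=Rn.from_euler("z",YAW).as_matrix()[:2,:2]
W=lambda x,y,z:[*(P+A@[x,y]),z]
robot.move_linear([571.8,18.2,125],vel=100)
robot.move_linear(W(-10,-45,125),vel=120); robot.move_linear(W(-10,-45,92),vel=60); robot.pause(.2)
f0=F(); th=.97
print(robot.get_state()["tool_pos"].round(1))
while th>-.12:
    t=max(th,0); x=-30*np.cos(t)+8*t; y=-30*np.sin(th)-17
    robot.move_linear(W(x,y,92),vel=30)
    s=robot.get_state(); f=s["force"]-f0; print(round(th,2),s["tool_pos"].round(1),f.round(1))
    if np.hypot(f[0],f[1])>10: break
    th-=.06 if th>.2 else .02
robot.pause(.1); c=robot.camera("wrist"); save(c,"w2.png"); print((F()-f0).round(1),robot.get_state()["time_s"])
E
```

```text
[515.4 -25.6  92.4]
0.97 [516.1 -21.9  92.1] [ 0.1  0.9 -0.6]
0.91 [513.8 -21.1  92. ] [ 0.5  1.1 -0.5]
0.85 [512.1 -20.1  92. ] [0.9 0.6 1.2]
0.79 [510.4 -18.9  92. ] [-0.1 -0.8  0.6]
0.73 [508.5 -17.4  92. ] [-0.4 -1.7  0.7]
0.67 [506.9 -15.8  92. ] [-0.7 -0.6  1.2]
0.61 [505.4 -14.3  92. ] [ 0.6 -1.3  1.2]
0.55 [504.  -12.7  92. ] [-0.5 -0.9  0.7]
0.49 [502.7 -11.1  92. ] [-0.2 -1.   0.7]
0.43 [501.5  -9.4  92. ] [-0.6 -1.1 -0. ]
0.37 [500.4  -7.7  92. ] [0.1 0.1 0.2]
0.31 [499.5  -6.   92. ] [ 0.4 -0.7 -0.5]
0.25 [498.5  -4.2  92. ] [0.9 0.  0.3]
0.19 [497.6  -2.5  92. ] [0.1 0.5 0.2]
0.17 [497.4  -2.1  92. ] [ 1.1 -0.8 -0.5]
0.15 [497.2  -1.6  92. ] [ 2.1 -1.  -0.3]
0.13 [497.   -0.9  92. ] [ 1.  -0.4 -0.3]
0.11 [ 4.967e+02 -3.000e-01  9.200e+01] [ 0.7 -0.2 -0.2]
0.09 [4.965e+02 3.000e-01 9.200e+01] [ 1.7 -0.6  0.1]
0.07 [496.3   0.9  92. ] [ 1.4 -0.1  0.1]
0.05 [496.2   1.5  92. ] [ 0.8 -0.6  0.1]
0.03 [496.    2.1  92. ] [ 1.6 -0.3 -0.5]
0.01 [495.8   2.7  92. ] [ 1.  -1.4 -0.3]
-0.01 [495.7   3.3  92. ] [ 0.7 -1.4  0.4]
-0.03 [495.6   3.9  92. ] [ 0.8 -1.1  1. ]
-0.05 [495.6   4.3  92. ] [-0.1 -0.9  0.6]
-0.07 [495.6   4.5  92. ] [ 0.4 -4.5  1.3]
-0.09 [495.6   4.6  92. ] [-0.4 -5.5  1.8]
-0.11 [495.6   4.6  92. ] [-0.3 -7.   1. ]
[-0.4 -5.9  1.8] 19.9667
```

View pics/w2.png

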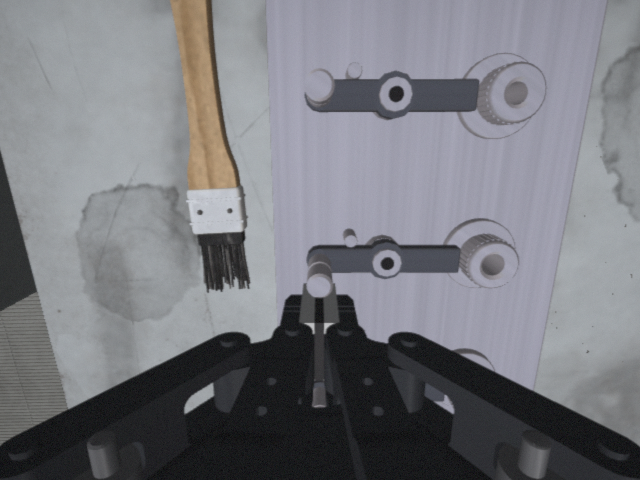

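The keeper bar, from knob (318,285) to nose (458,258), lies parallel to its closed neighbour with its nose on the flange. The push stalled against the stop at y 4.6. I'll withdraw and check once more.

```bash
python3 - <<'E'
from h import *
p=robot.get_state()["tool_pos"]
robot.move_linear([p[0]+.2,p[1]-6,92],vel=40); robot.move_linear([p[0],p[1]-6,150],vel=100)
robot.movep([545,-54,215],ORI); robot.pause(.3)
c=robot.camera("wrist"); save(c,"w3.png"); print(robot.get_state()["time_s"])
E
```

```text
21.8667
```

View pics/w3.png

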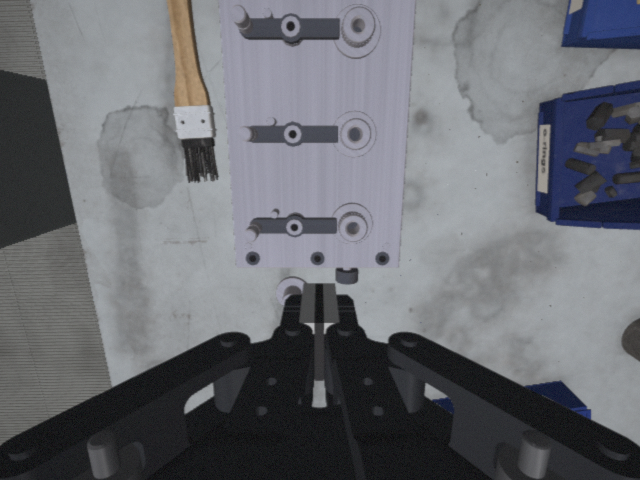

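The keeper, from knob (250,134) to nose (337,133), is closed over the bush like its neighbours, and nothing else has moved.

```bash
python3 -c "
from plant import robot
print(robot.sign_off())"
```

```text
the job is handed in; nothing more can be done
None
```

The risen bush is pressed home and its keeper is closed against its stop with its nose over the flange; the arm is withdrawn clear and the job was handed in at about 22 s, with no verdict returned.

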